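Fit the fresh battery pack in the sensor tap's control box

ROBOT

A 6-joint arm with a two-finger parallel gripper is mounted at the origin on the work surface. World frame = base frame: x ahead of the robot, y to its left, z up, the work surface at z = 0. Lengths are in m, angles in rad, forces in N, time in s.
With the tool pointing down it reaches from about 0.25 to 0.85 m from the base axis. Payload 12.5 kg.
Tool frame: the origin (TCP) lies between the finger pads; the fingertips stand 19 mm ahead of it and the grasp point (between the pads) is the TCP (tip_reach is the z of the fingertips in the tool frame, in m); z points along the fingers, x is the direction in which the jaws open and shut, and the axes are right-handed (so a half turn about z gives the same grasp; the last joint's range is limited). The gripper opens to 93 mm and grips with 3 to 60 N. Pads are 15 mm wide; open, the fingers measure 128 mm over their backs; the gripper's body (75 mm by 188 mm) begins 65 mm behind the grasp point.
Start: joints at [-1.433, 0.351, 1.652, -0, 1.139, -0.085], TCP at [0.122, -0.536, 0.238] pointing down, gripper open.
Joint ranges: [-2.75, 2.75], [-0.79, 2.1], [0.01, 2.65], [-1.57, 4.71], [0.07, 3.14], [-2.87, 2.87]. Speed limits (rad/s): [2.22, 2.22, 2.79, 3.14, 3.14, 3.14].

INTERFACE

Orientations are given as [roll, pitch, yaw] about the fixed x, y, z axes, in that order (R = Rz(yaw) Ry(pitch) Rx(roll)).
In Python, from rig import sense, read_camera, camera_model, finish_job, tip_reach gives the robot as it stands. The module is installed in compiled form; this text tells all that it offers.
- The arm moves only by the tool jog_arm, never from a script. Its arguments are lists of equal length, an entry for each row: "grip": the closure, from 0 (fully open) to 1 (shut); "slide": the shift along the tool's x, y, z in mm, a list of three; "twist": the turn about the tool's z in degrees. In form: {"grip": [grip, ...], "slide": [[dx, dy, dz], ...], "twist": [twist, ...]}. A call has 1 to 12 rows; each row is the pose to reach, as a shift and turn from the pose commanded when the call began, along the tool's axes at that moment; what a row does not reach only later rows make up. A row lasts 1/12 s, in which the tool goes at most 41.7 mm and 7.16 degrees, less where a joint would pass 70% of its speed; a pose out of reach is approached as far as the arm can. A call with a gripper value outside its range is refused whole. The fingers move at their own pace and stop on an object; the grip force is fixed at half the most. Time passes only in rows, so rows that repeat a pose let the fingers close. It gives the time, the measured TCP pose, the force and the opening at its end, in the units of the state.
- sense(): the state, without advancing time (a new reading comes with each control period).
- read_camera(name): name is "scene" or "top" or "wrist"; returns the picture (420x560x3 uint8, red, green, blue); there is no depth.
- camera_model(name): a dict with "camera_matrix" (3x3 intrinsics, pixels), "extrinsics" (4x4, takes a point from camera to world coordinates); the wrist camera has in their place "mount" (4x4, takes a point from camera to tool coordinates, whose origin is the TCP and whose axes are the tool frame's). Camera axes: x right, y down, z forward; pixel columns grow to the right and rows downward; lengths in m; the calibration is good to about 2 mm. A picture is of the moment at which its call begins: read the wrist's pose just before it. camera_model takes no time and is no camera call.
- finish_job(): hands the job in, once; it reports no verdict.
The state is a dict: "time_s": time; "joint_positions": joint angles; "joint_vel": joint speeds; "effort": joint torques, N m; "ee_pos": TCP position; "eef_rot": TCP orientation; "ft_force": force on the tool from outside, world axes, zero at the start; "wrist_torque": the same for the moment, N m; "gripper_width": finger opening in m.
Only numpy, scipy, OpenCV 4.12 (cv2) and the standard library are available. Lean on these libraries where they do the work, as an engineer would, in place of code of your own. Each camera call takes 0.05 s, during which the arm holds its last target. There are 200 camera calls.

TASK

The flat battery pack is already out of the sensor tap's control box on the cupboard floor, and the fresh one stands nearby: swing the box's locking lever right back, lower the fresh pack into the pocket, its rib in the matching slot, until it is fully home, and then swing the lever all the way down over it. Do not let the pack drop, and leave everything else where it lies.

Things in the scene. Friction and masses are not known exactly. Their poses are not given: they have to be found in the camera images.
- tap_box: Control box of the sensor tap: white plastic box fixed to the plywood, 154 (x) x 92 (y) x 60 mm high. Origin: on the plywood straight below the centre of the battery pocket; z up. Box spans x -58..+96, y -46..+46 mm; foot flanges to y +-56. Two hoses bend from its +x end into the floor (to x 147, lower than the box), a thin lead from its +y side. Its -x end faces the robot (yaw within 0.4 rad).
- pocket_mouth (a point): Centre of the pocket's mouth in the box's top face, 60 mm above the plywood; axes as the box's. The pocket is open above, 37 (x) x 35 mm (y), plus a slot 19 mm wide (y) on its +x side out to x = 28.5; 38 mm deep, upright walls; the edges slope outward 3 mm over the top 4 mm as a lead-in. A thin catch post stands at x = -31, y = 0, to 25 mm above the mouth.
- pocket_floor (a point): Centre of the pocket's floor, 22 mm above the plywood; axes as the box's. When the pack is fully home its origin is at this point and its axes agree with these.
- lever_hinge (a point): Middle of the locking lever's hinge pin, fixed on the box 45 mm to +x of the pocket centre, 88 mm above the plywood; axes as the box's. The pin runs along the box's y, between two lugs (y +-21 to +-27, x 38 to 52) that rise to 95 mm above the plywood.
- lever (a joint): Angle of the grey locking lever (fork 26 mm wide, 5 thick), rad. 0: shut, level over the pocket, free end to the box's -x. Grows as the free end swings up and back: 1.57 upright, 2.0 end stop. Starts 0.1 to 0.9; hinge friction (0.1 N m) keeps it where left, no spring. Shut, its plate lies 1.5 mm above a seated pack; a pack not home stops it. A gripper at the pocket needs it at 1.8 or more.
- lever_bar (a point): Middle of the round thumb bar at the lever's free end: 10 mm diameter, 30 mm long along the box's y, 90 mm from the hinge pin (shut: 45 mm to -x of the pocket centre, 88 mm above the plywood, free space around). Its ends stand 2 mm proud of the lever's sides; pinched by the ends from above (closing along the box's y) it turns between the fingers as the lever swings.
- pack: Fresh battery pack: black plastic block standing upright on the plywood, 34 (x) x 32 (y) x 62 mm high, about 135 g, with a rib 10 mm thick, 16 mm wide, full height on its +x face (44 mm over the rib). Origin: underside centre of the 34 x 32 block; z up. Fits the pocket one way only, rib in slot, 1.5 mm spare all round; home, it stands 24 mm out. Yaw starts within 0.9 rad.
- tumbler: Bystander: stainless steel tumbler, 72 mm across, 105 mm tall. Origin: underside centre.
- scoop: Bystander: pink plastic scoop, about 150 x 52 x 30 mm. Origin: underside, at the back of its bowl, where the handle begins.
- clamp: Bystander: two-part steel pipe clamp with two bolts, 76 x 48 x 20 mm, lying flat. Origin: underside centre.
- gasket: Bystander: hard red silicone gasket ring, 48 mm across, 5 mm thick, lying flat. Origin: underside centre.
- slip_nut: Bystander: white plastic slip nut, 62 mm across, 18 mm high, lying flat. Origin: underside centre.
- soap: Bystander: bottle of dish soap, 66 mm across, 190 mm tall. Origin: underside centre.
- wrench: Bystander: steel wrench 190 mm long, lying flat. Origin: underside centre.

How it is judged:
On the way, in this order (a step that is already met when the one before it is completed fails the run):
1. the lever is swung back clear of the pocket (value of joint lever above 1.5 rad), for 0.1 s.
2. the pack is down in the pocket while the lever is still open (z of pack in the frame of pocket_floor below 0.012 m and horizontal distance between pack and pocket_floor below 0.006 m and value of joint lever above 0.5 rad), for 0.1 s.
At the end, for the whole second after the job is handed in: The pack is at rest fully home in the pocket (within 3 mm of the floor, 4 mm of its centre, upright, its rib in the slot) and the lever is shut over it (under 0.06 rad) (z of pack in the frame of pocket_floor below 0.003 m and horizontal distance between pack and pocket_floor below 0.004 m and angle between the x axis of pack and the x axis of tap_box, either way round below 0.12 rad and angle between pack's own z axis and vertical below 0.08 rad and value of joint lever below 0.06 rad and linear speed of pack below 0.02 m/s); the robot touches nothing.
It fails at once if the pack is dropped: falls freely faster than 0.9 m/s (some 40 mm of free fall) (contact force between the fingers and pack below 0.05 N and linear speed of pack above 0.9 m/s).
It fails at once if another thing is shifted by more than 30 mm or knocked over (distance of any of tumbler, scoop, clamp, gasket, slip_nut, soap, wrench from where it was at the start of the episode above 0.03 m or angle between any of tumbler, soap's own z axis and vertical above 0.5 rad).
It also fails if it takes over 72 s, if anything falls off the work surface, if the arm or the gripper's body presses on something with over 40 N, if the wrist force passes 120 N, or if a joint passes its speed limit or range.

## Working session

There is one attempt and no reset: what is moved stays moved. The work goes in short steps, Python scripts to look and compute and a tool call to move; the robot and the scene stay as the last step left them, time stands still between calls to the robot, and variables do not carry over. Pictures are saved under pics/ and viewed, about 8 in all and at most 12, crops included, and the job is handed in when it is done.

Besides the shell and the picture viewer there is one more tool, called after "Call:" as name(argument=value, ...), one argument or row to a line, values as JSON. jog_arm: Moves the arm, as the interface text tells. Its arguments: {"type":"object","properties":{"grip":{"type":"array","items":{"type":"number"}},"slide":{"type":"array","items":{"type":"array","items":{"type":"number"}}},"twist":{"type":"array","items":{"type":"number"}}},"required":["grip","slide","twist"]}

```bash
mkdir -p pics; cat > h.py <<'E'
import numpy as np, cv2
from rig import *
from scipy.spatial.transform import Rotation as R
def T_tool(s):
    T=np.eye(4);T[:3,:3]=R.from_euler('xyz',s['eef_rot']).as_matrix();T[:3,3]=s['ee_pos'];return T
def ext(n,s=None):
    m=camera_model(n)
    return np.array(m['camera_matrix']), (T_tool(s)@np.array(m['mount']) if n=='wrist' else np.array(m['extrinsics']))
def ray(K,E,uv,z):
    d=E[:3,:3]@np.linalg.inv(K)@[uv[0],uv[1],1]; o=E[:3,3]; return o+d*(z-o[2])/d[2]
def proj(K,E,p):
    c=E[:3,:3].T@(np.array(p)-E[:3,3]); q=K@c; return q[:2]/q[2]
def totool(s,p):
    """world point -> tool frame mm"""
    T=T_tool(s); return 1000*T[:3,:3].T@(np.array(p)-T[:3,3])
def save(n,im,crop=None,f=1):
    if crop: u0,v0,u1,v1=crop; im=im[v0:v1,u0:u1]
    im=cv2.resize(im,None,fx=f,fy=f,interpolation=cv2.INTER_CUBIC); cv2.imwrite('pics/'+n+'.png',im[:,:,::-1])
E
python3 - <<'E'
from h import *
s=sense();print(s)
for n in('top','scene'):
    im=read_camera(n);np.save(n,im);save(n+'0',im,f=1.4)
    print(camera_model(n))
print(camera_model('wrist'),tip_reach)
E
```

```text
{'time_s': 0.0, 'joint_positions': array([-1.43259343e+00,  3.51212926e-01,  1.65242240e+00, -1.88562183e-05,
        1.13911586e+00, -8.46220184e-02]), 'joint_vel': array([ 5.97624015e-04, -1.90414843e-03, -5.98844838e-04,  1.80913592e-04,
       -1.05401179e-04, -9.35706678e-05]), 'effort': array([-9.74901559e-04, -4.97319603e+01, -2.85253179e+01,  6.98420056e-02,
        2.57013441e-02, -9.34836021e-05]), 'ee_pos': array([ 0.12150573, -0.53607587,  0.23711483]), 'eef_rot': array([-3.14151179e+00,  1.15583859e-03, -1.34796346e+00]), 'ft_force': array([ 0.5421336 , -0.11241158,  0.05897514]), 'wrist_torque': array([ 0.02321762, -0.04531054,  0.01249311]), 'gripper_width': 0.0932335269955014}
{'camera_matrix': array([[424.15882033,   0.        , 274.77380568],
       [  0.        , 424.15882033, 215.27788043],
       [  0.        ,   0.        ,   1.        ]]), 'extrinsics': array([[ 6.57257004e-04, -9.86360935e-01,  1.64595486e-01,
         3.81390393e-01],
       [-9.99710059e-01, -4.60992191e-03, -2.36335792e-02,
         3.48945085e-02],
       [ 2.40700116e-02, -1.64532229e-01,
[... 393 characters left out ...]
45065,  0.34577891, -0.43104171,  0.45387892],
       [ 0.01598952, -0.79479724, -0.60666439,  0.7200546 ],
       [ 0.        ,  0.        ,  0.        ,  1.        ]])}
{'camera_matrix': array([[377.21329385,   0.        , 279.72767883],
       [  0.        , 377.21329385, 204.65108717],
       [  0.        ,   0.        ,   1.        ]]), 'mount': array([[ 9.99999184e-01, -1.22557974e-03, -3.59663125e-04,
        -4.31539102e-04],
       [ 1.27658745e-03,  9.68189944e-01,  2.50213113e-01,
        -7.01482004e-02],
       [ 4.15660985e-05, -2.50213368e-01,  9.68190719e-01,
        -1.47338987e-01],
       [ 0.00000000e+00,  0.00000000e+00,  0.00000000e+00,
         1.00000000e+00]])} 0.019
```

View pics/top0.png

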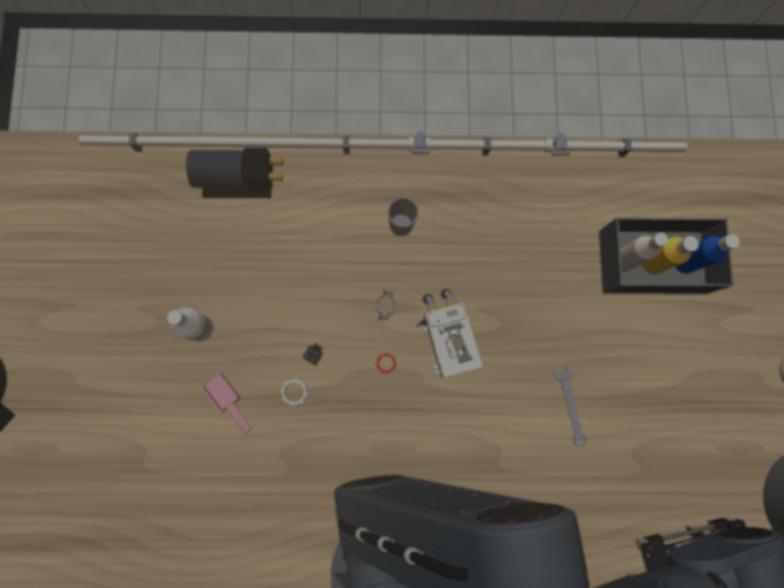

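View pics/scene0.png

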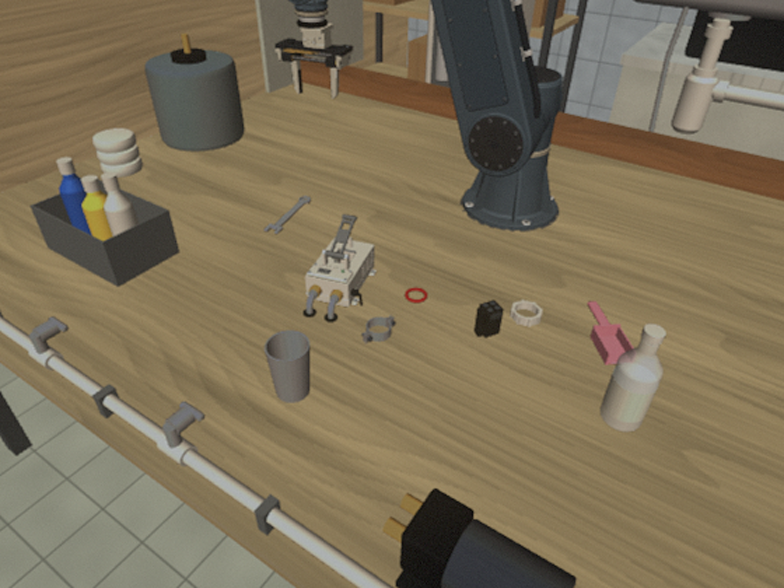

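Top view (×1.4 pixels): box at about (455,340), its hoses upper left, pack at (313,354), gasket at (386,363), clamp at (385,305), and nut at (293,392). In the scene view the lever is partly raised.

```bash
python3 - <<'E'
from h import *
K,E=ext('top');im=np.load('top.npy')
hsv=cv2.cvtColor(im,cv2.COLOR_RGB2HSV)
m=((hsv[...,1]<50)&(hsv[...,2]>140)).astype(np.uint8)
roi=np.zeros_like(m);roi[205:280,285:355]=1
c=max(cv2.findContours(cv2.morphologyEx(m*roi,cv2.MORPH_CLOSE,np.ones((5,5))),cv2.RETR_EXTERNAL,cv2.CHAIN_APPROX_NONE)[0],key=cv2.contourArea)
r=cv2.minAreaRect(c);b=cv2.boxPoints(r);W=np.array([ray(K,E,p,.06) for p in b]);print(b,W.round(3),np.linalg.norm(np.diff(W,axis=0),axis=1),W.mean(0))
d=((hsv[...,2]<70)).astype(np.uint8);roi[:]=0;roi[240:265,212:235]=1
c=max(cv2.findContours(d*roi,cv2.RETR_EXTERNAL,cv2.CHAIN_APPROX_NONE)[0],key=cv2.contourArea)
r=cv2.minAreaRect(c);print(r,ray(K,E,r[0],.05))
save('topcrop',im,(200,190,360,300),5)
E
```

```text
[[304.37735 223.32071]
 [330.92453 215.73581]
 [343.90567 261.16977]
 [317.3585  268.75467]] [[ 0.582 -0.094  0.06 ]
 [ 0.608 -0.181  0.06 ]
 [ 0.46  -0.219  0.06 ]
 [ 0.436 -0.134  0.06 ]] [0.09060876 0.15239832 0.08906939] [ 0.52151804 -0.15693312  0.06      ]
((223.8461151123047, 252.23077392578125), (9.984603881835938, 12.203404426574707), 33.690067291259766) [0.48864736 0.16591798 0.05      ]
```

View pics/topcrop.png

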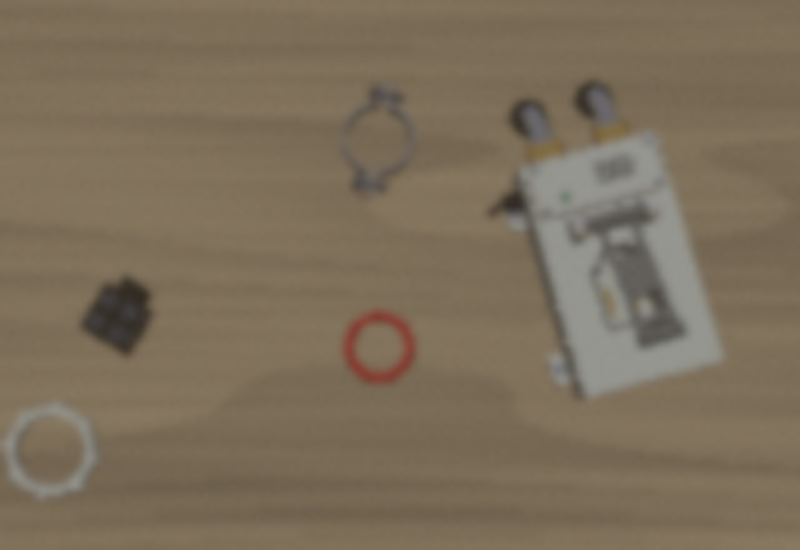

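The box's yaw is about 0.27 with the pocket near (0.503,-0.162). The pack is near (0.489,0.166) with its rib toward yaw -0.6. Moving over the box for a wrist look.

Call:
jog_arm(
  grip=[0,0,0,0,0,0,0,0,0,0,0,0],
  slide=[
    [-280,-454,-63],
    [-280,-454,-63],
    [-280,-454,-63],
    [-280,-454,-63],
    [-280,-454,-63],
    [-280,-454,-63],
    [-280,-454,-63],
    [-280,-454,-63],
    [-280,-454,-63],
    [-280,-454,-63],
    [-280,-454,-63],
    [-280,-454,-63],
  ],
  twist=[-2.5,-2.5,-2.5,-2.5,-2.5,-2.5,-2.5,-2.5,-2.5,-2.5,-2.5,-2.5],
)

```text
time_s: 1.1
ee_pos: [0.4772, -0.1869, 0.2964]
eef_rot: [3.141, 0.0, -1.304]
ft_force: [-0.1, -1.2, -0.4]
gripper_width: 0.0931
```

Call:
jog_arm(
  grip=[0,0,0,0],
  slide=[
    [0,0,0],
    [0,0,0],
    [0,0,0],
    [0,0,0],
  ],
  twist=[0,0,0,0],
)

```text
time_s: 1.43
ee_pos: [0.4753, -0.1895, 0.296]
eef_rot: [3.141, 0.0, -1.306]
ft_force: [0.0, -0.0, 0.1]
gripper_width: 0.0928
```

```bash
python3 - <<'E'
from h import *
s=sense();im=read_camera('wrist');np.save('w1',im);np.save('w1s',[*s['ee_pos'],*s['eef_rot']]);print(s['ee_pos'],s['eef_rot'])
K,E=ext('wrist',s)
save('w1',im,None,1.4)
E
```

```text
[ 0.47533751 -0.18954054  0.29596403] [ 3.14087941e+00  3.97589238e-04 -1.30556352e+00]
```

View pics/w1.png

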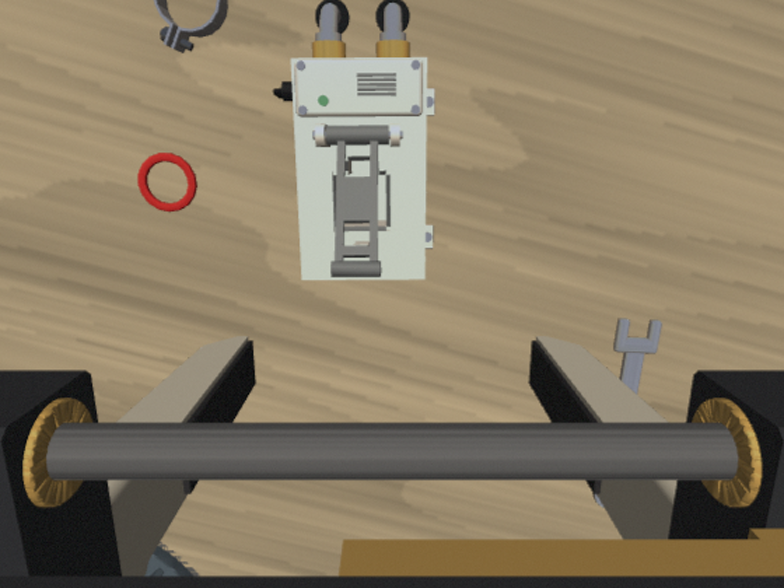

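The wrist view (×1.4) shows the box's top face with corners about (292,58), (427,58), (425,279) and (302,279). The lever hinge is at (358,134) and the thumb bar at (356,268).

```bash
cat >> h.py <<'E'
def st(f):
    a=np.load(f); return dict(ee_pos=a[:3],eef_rot=a[3:])
E
python3 - <<'E'
from h import *
from scipy.optimize import brentq
s=st('w1s.npy');im=np.load('w1.npy');K,E=ext('wrist',s)
g=im.min(2); m=(g>170).astype(np.uint8); m[:, :200]=0;m[:,312:]=0;m[:38]=0;m[205:]=0
m=cv2.morphologyEx(m,cv2.MORPH_CLOSE,np.ones((5,5)));m=cv2.morphologyEx(m,cv2.MORPH_OPEN,np.ones((9,9)))
c=max(cv2.findContours(m,cv2.RETR_EXTERNAL,cv2.CHAIN_APPROX_NONE)[0],key=cv2.contourArea)
W=np.array([ray(K,E,p[0],.06)[:2] for p in c])*1000
r=cv2.minAreaRect(W.astype(np.float32));b=cv2.boxPoints(r);print(r,b,c[:,0].min(0),c[:,0].max(0))
yaw=np.arctan2(*(b[np.argsort(b[:,0])[2:]].mean(0)-b[np.argsort(b[:,0])[:2]].mean(0))[::-1])
ctr=np.array(r[0])/1000; ux=np.array([np.cos(yaw),np.sin(yaw)])
h=ray(K,E,(358/1.4,134/1.4),.088)[:2]
P=ctr-.019*ux; print('yaw',yaw,'pocket',P,'hinge from box',P+.045*ux,'hinge seen',h)
def f(t):
    p=np.r_[P+(.045-.09*np.cos(t))*ux,.088+.09*np.sin(t)]; return proj(K,E,p)[1]*1.4-268
for t in np.arange(0,1.3,.1): print(round(t,1),round(f(t),1),end='; ')
try:
    t=brentq(f,0,1.2); p=np.r_[P+(.045-.09*np.cos(t))*ux,.088+.09*np.sin(t)];print(t,p,proj(K,E,p)*1.4,totool(s,p))
except Exception as e:print(e)
E
```

```text
((521.8911743164062, -156.10044860839844), (153.61004638671875, 96.70780944824219), 15.44837474822998) [[ 434.98102 -129.95209]
 [ 460.74106 -223.16592]
 [ 608.80133 -182.24881]
 [ 583.04126  -89.03497]] [209  41] [308 199]
yaw 0.26962504 pocket [ 0.50357763 -0.16116148] hinge from box [ 0.54695182 -0.14917483] hinge seen [ 0.54679726 -0.14711787]
0.0 2.4; 0.1 4.7; 0.2 5.8; 0.3 5.5; 0.4 3.7; 0.5 0.4; 0.6 -4.5; 0.7 -11.2; 0.8 -19.7; 0.9 -30.0; 1.0 -42.0; 1.1 -55.8; 1.2 -71.2; 0.5098914441104552 [ 0.47123805 -0.17009867  0.13192743] [359.66626986 268.        ] [-19.7714111   -1.25727322 164.04362814]
```

The right foot flanges widened the mask by 4.7 mm. After correcting for them, the box centre line agrees with the hinge I saw (2 mm toward +y). I'll move above the bar and take a second view to fix the lever angle.

Call:
jog_arm(
  grip=[0,0,0,0,0,0,0],
  slide=[
    [-22,-1,30],
    [-22,-1,70],
    [-22,-1,100],
    [-22,-1,100],
    [-22,-1,100],
    [-22,-1,100],
    [-22,-1,100],
  ],
  twist=[-0.3,-0.3,-0.3,-0.3,-0.3,-0.3,-0.3],
)

```text
time_s: 2.07
ee_pos: [0.4721, -0.1681, 0.1984]
eef_rot: [-3.139, -0.002, -1.3]
ft_force: [0.6, -0.1, 0.3]
gripper_width: 0.0933
```

```bash
python3 - <<'E'
from h import *
s=sense();im=read_camera('wrist');np.save('w2',im);np.save('w2s',[*s['ee_pos'],*s['eef_rot']]);print(s['ee_pos'],s['eef_rot'])
save('w2',im,None,1.4)
E
```

```text
[ 0.47214712 -0.16813295  0.19835358] [-3.13909731e+00 -2.12409650e-03 -1.29978792e+00]
```

View pics/w2.png

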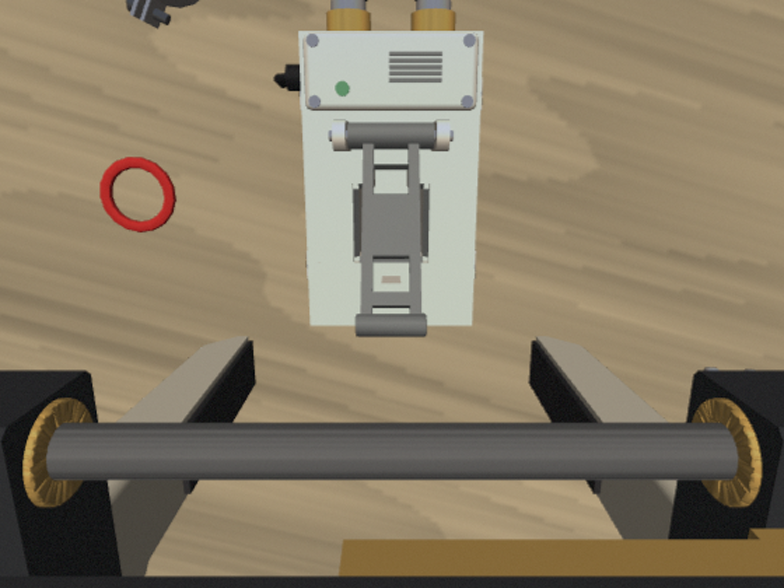

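Here (×1.4) the bar is at (391,325), the hinge at (391,136), and the top-face corners at (300,31), (483,31), (472,325) and (310,325). The tool is centred on the lever.

```bash
python3 - <<'E'
from h import *
s=st('w2s.npy');K,E=ext('wrist',s)
W=np.array([ray(K,E,np.array(p)/1.4,.06) for p in [(300,31),(483,31),(472,325),(310,325)]]);
print(W.round(4),[np.linalg.norm(W[i]-W[(i+1)%4]).round(4) for i in range(4)])
c=W.mean(0)[:2]; d=(W[0]+W[1]-W[2]-W[3])[:2];yaw=np.arctan2(d[1],d[0]);ux=d/np.linalg.norm(d)
e=(W[0]-W[1]+W[3]-W[2])[:2]; print('yaw',yaw,np.arctan2(-e[0],e[1]))
P=c-.019*ux; print('P',P,'hinge exp',P+.045*ux,'seen',ray(K,E,np.array([391,136])/1.4,.088))
s1=st('w1s.npy');K,E1=ext('wrist',s1)
# triangulate bar
M=[np.linalg.inv(np.vstack([e,])) @ np.eye(4) for e in (E,E1)]
X=cv2.triangulatePoints(K@M[0][:3],K@M[1][:3],np.array([391,325.])/1.4,np.array([356,268.])/1.4)
X=(X[:3]/X[3]).ravel();print('bar tri',X)
for t in np.arange(0.1,.9,.1):
    p=np.r_[P+(.045-.09*np.cos(t))*ux,.088+.09*np.sin(t)];print(round(t,1),p.round(3),(proj(K,E,p)*1.4).round(1),(proj(K,E1,p)*1.4).round(1))
# bar length: 356..427 scaled
for z in(.1,.12,.13,.14,.15): print(z,np.linalg.norm(ray(K,E,np.array([356,325])/1.4,z+.003)-ray(K,E,np.array([427,325])/1.4,z+.003)))
E
```

```text
[[ 0.5831 -0.09    0.06  ]
 [ 0.6074 -0.1777  0.06  ]
 [ 0.4593 -0.219   0.06  ]
 [ 0.4348 -0.1301  0.06  ]] [np.float64(0.091), np.float64(0.1538), np.float64(0.0922), np.float64(0.1537)]
yaw 0.2678275812752151 0.2695912987811948
P [ 0.50282211 -0.15922501] hinge exp [ 0.54621778 -0.14731634] seen [ 0.54605273 -0.14714624  0.088     ]
bar tri [ 0.47117383 -0.16790114  0.13458098]
0.1 [ 0.46  -0.171  0.097] [391.1 323.2] [359.9 273. ]
0.2 [ 0.461 -0.171  0.106] [391.2 326.4] [359.  274.1]
0.3 [ 0.463 -0.17   0.115] [391.2 327.9] [358.2 273.8]
0.4 [ 0.466 -0.169  0.123] [391.2 327.4] [357.2 272.1]
0.5 [ 0.47  -0.168  0.131] [391.3 324.9] [356.2 268.8]
0.6 [ 0.475 -0.167  0.139] [391.3 319.9] [355.2 263.8]
0.7 [ 0.48  -0.166  0.146] [391.4 312.4] [354.2 257.2]
0.8 [ 0.486 -0.164  0.153] [391.4 302.1] [353.1 248.7]
0.1 0.0343432732289464
0.12 0.03151509137088779
0.13 0.0301010004418585
0.14 0.02868690951282917
0.15 0.02727281858379988
```

Both views agree: lever angle 0.50, pocket (0.5028,-0.1592), yaw 0.2685. Descend and pinch the bar.

Call:
jog_arm(
  grip=[0,0,0,0.2,0.7,0.7,0.7,0.7,0.7,0.7],
  slide=[
    [0,1.5,25],
    [0,1.5,50],
    [0,1.5,66],
    [0,1.5,66],
    [0,1.5,66],
    [0,1.5,66],
    [0,1.5,66],
    [0,1.5,66],
    [0,1.5,66],
    [0,1.5,66],
  ],
  twist=[0,0,0,0,0,0,0,0,0,0],
)

```text
time_s: 2.95
ee_pos: [0.4701, -0.1678, 0.1308]
eef_rot: [-3.141, -0.001, -1.299]
ft_force: [-0.4, 0.7, 0.3]
gripper_width: 0.0508
```

```bash
python3 - <<'E'
import numpy as np
t0=.5
for t in np.linspace(.5,1.95,13): print(round(t,2),(-90*(np.cos(t0)-np.cos(t))).round(1),(-90*(np.sin(t)-np.sin(t0))).round(1))
E
```

```text
0.5 -0.0 -0.0
0.62 -5.8 -9.2
0.74 -12.6 -17.6
0.86 -20.4 -25.2
0.98 -29.1 -31.8
1.1 -38.5 -37.2
1.23 -48.5 -41.5
1.35 -58.9 -44.6
1.47 -69.6 -46.4
1.59 -80.5 -46.8
1.71 -91.3 -46.0
1.83 -102.0 -43.9
1.95 -112.3 -40.5
```

Call:
jog_arm(
  grip=[0.85,0.85,0.85,0.85,0.85,0.85],
  slide=[
    [0,0,0],
    [0,0,0],
    [0,0,0],
    [0,0,0],
    [0,0,0],
    [0,0,0],
  ],
  twist=[0,0,0,0,0,0],
)

```text
time_s: 3.45
ee_pos: [0.47, -0.1681, 0.1304]
eef_rot: [-3.141, -0.001, -1.299]
ft_force: [-0.3, -4.3, 0.0]
gripper_width: 0.0293
```

Call:
jog_arm(
  grip=[0.85,0.85,0.85,0.85,0.85,0.85,0.85,0.85,0.85,0.85,0.85,0.85],
  slide=[
    [0,-5.8,-9.2],
    [0,-12.6,-17.6],
    [0,-20.4,-25.2],
    [0,-29.1,-31.8],
    [0,-38.5,-37.2],
    [0,-48.5,-41.5],
    [0,-58.9,-44.6],
    [0,-69.6,-46.4],
    [0,-80.5,-46.8],
    [0,-91.3,-46],
    [0,-102,-43.9],
    [0,-112.3,-40.5],
  ],
  twist=[0,0,0,0,0,0,0,0,0,0,0,0],
)

```text
time_s: 4.45
ee_pos: [0.5791, -0.1379, 0.1717]
eef_rot: [-3.14, -0.001, -1.299]
ft_force: [-0.2, -3.2, 5.8]
gripper_width: 0.0294
```

Call:
jog_arm(
  grip=[0.85,0.85,0.5,0.3,0.2,0.2,0.2,0.2],
  slide=[
    [0,0,0],
    [0,0,0],
    [0,0,0],
    [0,0,0],
    [0,0,0],
    [0,0,0],
    [0,0,-40],
    [0,0,-80],
  ],
  twist=[0,0,0,0,0,0,0,0],
)

```text
time_s: 5.12
ee_pos: [0.5767, -0.1371, 0.2497]
eef_rot: [3.137, 0.003, -1.299]
ft_force: [0.6, -0.5, 1.9]
gripper_width: 0.0646
```

The lever is back at about 1.95. Next, over the pack. I'll turn the tool so the camera ends up on the side away from the lever.

Call:
jog_arm(
  grip=[0,0,0,0,0,0,0,0,0,0,0,0],
  slide=[
    [-30,0,0],
    [-60,1,0],
    [-90,1,0],
    [-120,1,0],
    [-150,2,0],
    [-180,2,0],
    [-210,2,0],
    [-240,3,0],
    [-265,3,0],
    [-290,3,0],
    [-315,3,0],
    [-315,3,0],
  ],
  twist=[-7,-14,-21,-28,-35,-42,-49,-56,-63,-70,-77,-84],
)

```text
time_s: 6.12
ee_pos: [0.4893, 0.1682, 0.2507]
eef_rot: [-3.141, 0.001, 0.175]
ft_force: [0.4, -1.1, -0.1]
gripper_width: 0.0931
```

Call:
jog_arm(
  grip=[0,0,0,0,0,0,0,0,0,0],
  slide=[
    [0,0,0],
    [0,0,0],
    [0,0,0],
    [0,0,0],
    [0,0,0],
    [0,0,0],
    [0,0,0],
    [0,0,0],
    [0,0,0],
    [0,0,0],
  ],
  twist=[-7,-14,-21,-28,-35,-42,-46,-46,-46,-46],
)

```text
time_s: 6.95
ee_pos: [0.4905, 0.1651, 0.2507]
eef_rot: [-3.141, 0.0, 0.967]
ft_force: [0.3, 0.0, 0.7]
gripper_width: 0.0932
```

```bash
python3 - <<'E'
from h import *
s=sense();im=read_camera('wrist');np.save('w3',im);np.save('w3s',[*s['ee_pos'],*s['eef_rot']]);print(s['ee_pos'],s['eef_rot'],s['joint_positions'])
save('w3',im,None,1.4)
E
```

```text
[0.49053213 0.1650771  0.25071991] [-3.14140525e+00  9.95032280e-05  9.67178757e-01] [ 2.34619902e-01  2.77922474e-01  1.71900192e+00  7.99239405e-05
  1.14486757e+00 -7.32591875e-01]
```

View pics/w3.png

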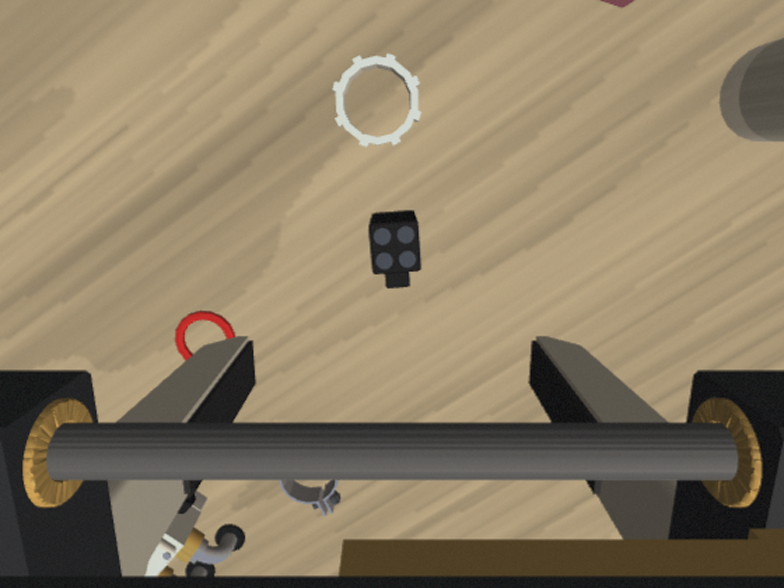

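The pack's top (×1.4) is at about (395,248), with four contact discs and the rib pointing down the image at (397,281), along tool +y. It is nearly aligned with the jaws. Refining on the discs and top-face outline.

```bash
python3 - <<'E'
from h import *
s=st('w3s.npy');im=np.load('w3.npy');K,E=ext('wrist',s)
u0,v0,u1,v1=255,140,310,212
g=im[v0:v1,u0:u1].astype(int).max(2)
big=cv2.resize(g.astype(np.uint8),None,fx=8,fy=8,interpolation=cv2.INTER_CUBIC)
blk=(big<110).astype(np.uint8)
c=max(cv2.findContours(blk,cv2.RETR_EXTERNAL,cv2.CHAIN_APPROX_NONE)[0],key=cv2.contourArea)
inner=np.zeros_like(blk);cv2.drawContours(inner,[c],-1,1,-1);inner=cv2.erode(inner,np.ones((25,25)))
d=((big>48)&(inner>0)).astype(np.uint8)
n,l,stt,cen=cv2.connectedComponentsWithStats(d)
pts=[(cen[i]+.5)/8-.5+[u0,v0] for i in range(1,n) if stt[i,4]>400]
print([(stt[i,4],cen[i].round(0)) for i in range(1,n)])
W=np.array([ray(K,E,p,.062) for p in pts]);print((W*1000).round(1)); 
if len(W)==4:
    L=np.array([totool(s,w) for w in W]);print(L.round(1),'mean',L.mean(0))
    o=L[np.argsort(L[:,1])];top,bot=o[:2],o[2:];v=bot.mean(0)-top.mean(0);print('pack x dir in tool deg from +y',np.degrees(np.arctan2(-v[0],v[1])))
    h=sum((p[1]-p[0])*np.sign(p[1,0]-p[0,0]) for p in(top,bot));print('cross dir deg',np.degrees(np.arctan2(h[1],h[0])))
# outline in tool coords at z=.062
C=((c[:,0]+.5)/8-.5+[u0,v0]); T=np.array([totool(s,ray(K,E,p,.062))for p in C])[:,:2]
for a,b in ((-16,-8),(-8,0),(0,8),(8,14),(20,26)):
    k=(T[:,1]>a)&(T[:,1]<b); print(a,b,T[k,0].min().round(1) if k.any() else '',T[k,0].max().round(1) if k.any() else '')
print(T.min(0),T.max(0))
save('w3c',im,(240,120,330,220),7)
E
```

```text
[(np.int32(8727), array([279., 221.])), (np.int32(8518), array([145., 231.])), (np.int32(8281), array([289., 361.])), (np.int32(8316), array([156., 371.]))]
[[482.4 182.4  62. ]
 [474.8 169.4  62. ]
 [496.3 174.3  62. ]
 [488.7 161.3  62. ]]
[[  9.7 -16.5 188.7]
 [ -5.3 -15.4 188.7]
 [ 10.9  -0.5 188.7]
 [ -4.2   0.6 188.7]] mean [  2.77461253  -7.9314393  188.72112178]
pack x dir in tool deg from +y -4.252085177328333
cross dir deg -4.291749758412661
-16 -8 -13.9 18.8
-8 0 -13.3 19.4
0 8 -12.6 19.6
8 14 -11.6 12.4
20 26  
[-14.1148222  -32.15408089] [19.64749897 18.91630453]
```

View pics/w3c.png

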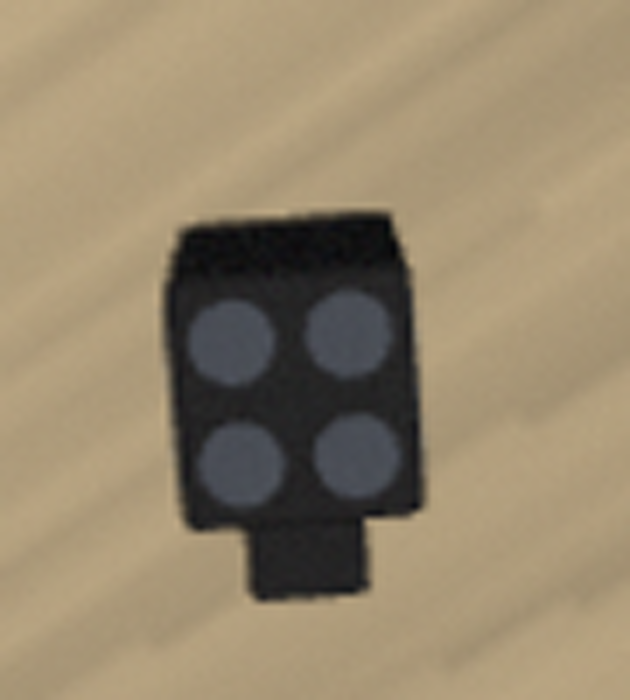

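Call:
jog_arm(
  grip=[0.2,0.2,0.2,0.2,0.2,0.3,0.4,0.85,0.85,0.85,0.85,0.85],
  slide=[
    [3,-8,35],
    [3,-8,70],
    [3,-8,105],
    [3,-8,135],
    [3,-8,160],
    [3,-8,180],
    [3,-8,190],
    [3,-8,190],
    [3,-8,190],
    [3,-8,190],
    [3,-8,190],
    [3,-8,190],
  ],
  twist=[-4.3,-4.3,-4.3,-4.3,-4.3,-4.3,-4.3,-4.3,-4.3,-4.3,-4.3,-4.3],
)

```text
time_s: 8.0
ee_pos: [0.4862, 0.1722, 0.0618]
eef_rot: [3.14, -0.001, 1.045]
ft_force: [1.1, -0.2, 0.8]
gripper_width: 0.0321
```

Call:
jog_arm(
  grip=[0.85,0.85,0.85,0.85,0.85],
  slide=[
    [0,0,0],
    [0,0,0],
    [0,0,0],
    [0,0,0],
    [0,0,0],
  ],
  twist=[0,0,0,0,0],
)

```text
time_s: 8.42
ee_pos: [0.4863, 0.1722, 0.0617]
eef_rot: [3.14, -0.001, 1.045]
ft_force: [-1.4, -1.1, 6.9]
gripper_width: 0.0317
```

Pack gripped, opening 31.7 mm. Lift and carry it to above the pocket.

Call:
jog_arm(
  grip=[0.85,0.85,0.85,0.85,0.85,0.85,0.85,0.85,0.85,0.85,0.85,0.85],
  slide=[
    [0,0,-10],
    [0,0,-35],
    [0,0,-65],
    [0,0,-95],
    [-10,7,-120],
    [-35,23,-130],
    [-65,42,-130],
    [-97,63,-130],
    [-130,85,-130],
    [-163,106,-130],
    [-196,128,-130],
    [-222,145,-130],
  ],
  twist=[0,0,0,0,0,-5,-11,-17,-23,-29,-35,-41],
)

```text
time_s: 9.42
ee_pos: [0.4993, -0.0953, 0.1916]
eef_rot: [3.141, 0.0, 1.765]
ft_force: [0.6, 0.6, -1.1]
gripper_width: 0.0316
```

```bash
python3 - <<'E'
from h import *
s=sense();print(s['ee_pos'],s['eef_rot'],s['gripper_width'],s['joint_positions'][5]);print(totool(s,[.5033,-.1591,.192]).round(1),np.degrees(s['eef_rot'][2]-1.839))
E
```

```text
[ 0.499315  -0.0952756  0.1915604] [3.14118363e+00 4.32227647e-04 1.76487359e+00] 0.03159209808095628 -2.0447980137137227
[-63.4  -8.4  -0.4] -4.247130598744803
```

Call:
jog_arm(
  grip=[0.85,0.85,0.85,0.85,0.85,0.85,0.85],
  slide=[
    [-25,-3,0],
    [-45,-6,0],
    [-58,-8,0],
    [-65,-9,0],
    [-65,-9,0],
    [-65,-9,0],
    [-65,-9,0],
  ],
  twist=[-4.4,-4.4,-4.4,-4.4,-4.4,-4.4,-4.4],
)

```text
time_s: 10.0
ee_pos: [0.503, -0.1572, 0.1908]
eef_rot: [-3.141, -0.0, 1.838]
ft_force: [0.1, 0.3, -1.0]
gripper_width: 0.0316
```

```bash
python3 - <<'E'
from h import *
s=sense();im=read_camera('wrist');np.save('w4',im);np.save('w4s',[*s['ee_pos'],*s['eef_rot']])
print(s['ee_pos'],s['eef_rot'],s['gripper_width']);print(totool(s,[.5033,-.1591,.192]).round(1),np.degrees(s['eef_rot'][2]-1.839))
save('w4',im,None,1.4)
E
```

```text
[ 0.50304335 -0.15719792  0.19080061] [-3.14139463e+00 -3.99525144e-04  1.83791627e+00] 0.03160584035003086
[-1.9 -0.3 -1.2] -0.06209307453586896
```

View pics/w4.png

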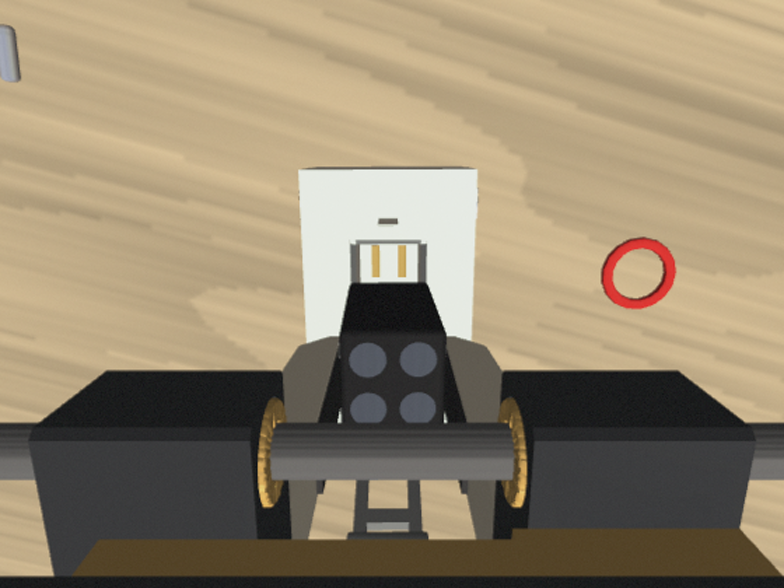

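The wrist view (×1.4) shows the pack held with its four discs visible. The pocket's -x edge lies ahead at about row 241, columns 350–427. The box's top corners are at (299,169) and (477,169). Measuring both relative to the tool.

```bash
python3 - <<'E'
from h import *
s=st('w4s.npy');im=np.load('w4.npy');K,E=ext('wrist',s)
def seg(m,u0,v0):
    n,l,q,c=cv2.connectedComponentsWithStats(m.astype(np.uint8));return [(c[i]/8+[u0,v0],q[i,4]) for i in range(1,n) if q[i,4]>2000]
u0,v0,u1,v1=245,240,318,300
big=cv2.resize(im[v0:v1,u0:u1],None,fx=8,fy=8,interpolation=cv2.INTER_CUBIC).astype(int)
m=(big[...,2]>60)&(big[...,2]<120)&(big[...,2]>big[...,0]+5)
for p,a in seg(m,u0,v0): print('disc',p.round(1),a,totool(s,ray(K,E,p,s['ee_pos'][2]+.0003)).round(2))
# box edges: scan rows for white span
g=im.min(2).astype(int)
for v in (125,135,145,150,210,225):
    w=np.where(g[v,190:360]>190)[0]+190; 
    if len(w): print(v,[totool(s,ray(K,E,(u,v),.06))[:2].round(1) for u in (w[0]-.5,w[-1]+.5)])
for u in (225,235,300,320,330):
    w=np.where(g[100:240,u]>190)[0]+100; print('front',u,w[0],totool(s,ray(K,E,(u,w[0]-.5),.06))[:2].round(1))
# pocket
print('row180',g[180,240:312]); print('row190',g[190,240:312]); print('col262',g[160:205,262],'col280',g[160:205,278])
T=np.array([.5028,-.1592,.06]);print('P in tool',totool(s,T))
for x,y in((-18.5,-17.5),(-18.5,17.5),(-21.5,-20.5),(-21.5,20.5)):
    c,sn=np.cos(.2685),np.sin(.2685);print(x,y,proj(K,E,T+np.array([c*x-sn*y,sn*x+c*y,0])/1000).round(1))
E
```

```text
disc [298.9 256.8] 33534 [ 8.31 -7.43 -0.3 ]
disc [262.7 257.2] 33998 [-6.79 -7.28 -0.3 ]
disc [298.4 290.8] 27941 [ 8.27  8.11 -0.3 ]
disc [263.1 291. ] 27490 [-6.82  8.23 -0.3 ]
125 [array([-48.2, -55.6]), array([ 44.3, -55.4])]
135 [array([-47.8, -48.4]), array([ 44.5, -48.3])]
145 [array([-48.1, -41.2]), array([ 44.8, -41.1])]
150 [array([-48.3, -37.6]), array([ 45. , -37.5])]
210 [array([-48. ,   8.1]), array([44.5,  8.2])]
225 [array([-47.8,  20.1]), array([44.1, 20.2])]
front 225 122 [-39.1 -58. ]
front 235 122 [-31.8 -58. ]
front 300 121 [ 15.  -58.7]
front 320 121 [ 29.4 -58.6]
front 330 121 [ 36.6 -58.6]
row180 [226 227 226 227 226 226 226 226 226 210 133  98  98  97  97  96  94 214
 228 227 228 227 227 227 228 164 106  98  99  94  96 184 223 228 227 228
 228 226 227 227 226 227 227 227 146  97  99  98  97  92 214 228 228 228
 227 228 228 228 159  98  88  91  91  91 120 215 228 227 227 227 227 227]
row190 [227 227 226 227 226 227 227 227 226 226 145  98  97  97  97  94  94 182
 223 227 227 227 227 226 227 184 116  97  98  96  90 183 223 227 227 227
 227 227 227 227 227 227 228 227 145  96  97  98  94  92 214 227 227 228
 228 227 228 227 142  85  87  90  91  90 151 219 226 227 226 227 226 227]
col262 [226 227 227 227 227 226 226 226 227 226 227 168 130 124 173 223 227 226
 228 227 227 227 228 226 228 227 227 227 228 228 227 227 227 227 227 227
 227 226 227 227 228 192  83  24  22] col280 [188 199 223 227 226 226 226 227 227 226 226 169 130 124 198 225 226 227
 227 226 227 228 227 228 227 227 226 228 227 227 227 227 227 227 228 228
 227 227 227 227 227 153  58  19  19]
P in tool [ -1.9191037   -0.73728145 130.80000361]
-18.5 -17.5 [253.2 174.7]
-18.5 17.5 [300.1 174.6]
-21.5 -20.5 [249.1 170.7]
-21.5 20.5 [304.2 170.6]
```

Pack and box agree to within 0.5° in yaw. The lateral offset to the pocket is about -2.1 mm in tool x and -0.5 mm in tool y. Correct it, then lower the pack into the lead-in.

Call:
jog_arm(
  grip=[0.85,0.85,0.85,0.85,0.85,0.85,0.85,0.85,0.85],
  slide=[
    [-2.1,-0.5,10],
    [-2.1,-0.5,30],
    [-2.1,-0.5,50],
    [-2.1,-0.5,60],
    [-2.1,-0.5,64],
    [-2.1,-0.5,68],
    [-2.1,-0.5,72],
    [-2.1,-0.5,74],
    [-2.1,-0.5,74],
  ],
  twist=[0,0,0,0,0,0,0,0,0],
)

```text
time_s: 10.8
ee_pos: [0.5033, -0.1604, 0.1169]
eef_rot: [3.141, 0.0, 1.837]
ft_force: [0.0, 0.7, -1.1]
gripper_width: 0.0322
```

Call:
jog_arm(
  grip=[0.85,0.85,0.85,0.85,0.85,0.85,0.85,0.85,0.85],
  slide=[
    [0,0,5],
    [0,0,10],
    [0,0,15],
    [0,0,20],
    [0,0,24],
    [0,0,28],
    [0,0,30],
    [0,0,30],
    [0,0,30],
  ],
  twist=[0,0,0,0,0,0,0,0,0],
)

```text
time_s: 11.55
ee_pos: [0.503, -0.1604, 0.0865]
eef_rot: [-3.141, -0.0, 1.837]
ft_force: [-0.0, 2.7, -2.0]
gripper_width: 0.0319
```

Call:
jog_arm(
  grip=[0.85,0.85,0.85,0.85,0.85],
  slide=[
    [0,0,1],
    [0,0,2],
    [0,0,3],
    [0,0,3.5],
    [0,0,3.5],
  ],
  twist=[0,0,0,0,0],
)

```text
time_s: 11.97
ee_pos: [0.5032, -0.1603, 0.0833]
eef_rot: [3.142, -0.0, 1.837]
ft_force: [-1.1, 3.7, -0.0]
gripper_width: 0.0316
```

Call:
jog_arm(
  grip=[0.85,0.85,0.85],
  slide=[
    [0,0,1],
    [0,0,1.5],
    [0,0,1.5],
  ],
  twist=[0,0,0],
)

```text
time_s: 12.22
ee_pos: [0.5034, -0.1605, 0.0828]
eef_rot: [3.141, 0.0, 1.837]
ft_force: [-5.8, 5.1, 13.9]
gripper_width: 0.0319
```

The floor took 14 N, so the pack is home. Release straight up and take a look.

Call:
jog_arm(
  grip=[0.7,0.5,0.3,0.2,0.2,0.2,0.2,0.2,0.2,0.2,0.2,0.2],
  slide=[
    [0,0,0],
    [0,0,0],
    [0,0,0],
    [0,0,0],
    [0,0,-5],
    [0,0,-20],
    [0,0,-50],
    [0,0,-85],
    [0,0,-120],
    [0,0,-140],
    [0,0,-140],
    [0,0,-140],
  ],
  twist=[0,0,0,0,0,0,0,0,0,0,0,0],
)

```text
time_s: 13.22
ee_pos: [0.5035, -0.1606, 0.2226]
eef_rot: [3.14, 0.002, 1.837]
ft_force: [-0.4, 0.7, -1.3]
gripper_width: 0.0742
```

```bash
python3 - <<'E'
from h import *
s=sense();im=read_camera('wrist');np.save('w5',im);np.save('w5s',[*s['ee_pos'],*s['eef_rot']])
print(s['ee_pos'],s['eef_rot'],s['gripper_width'],totool(s,[.578,-.138,.171]))
K,E=ext('wrist',s);c,sn=np.cos(.2685),np.sin(.2685)
for z in(.084,):
  for x,y in((0,0),(-17,-16),(-17,16),(17,-16),(17,16)): print((proj(K,E,np.array([.5028+(c*x-sn*y)/1000,-.1592+(sn*x+c*y)/1000,z]))*1.4).round(1))
save('w5',im,None,1.4)
E
```

```text
[ 0.50348488 -0.16063693  0.22264636] [3.13984721e+00 1.53053944e-03 1.83716800e+00] 0.07418252682210781 [ 2.30279514 77.75567415 51.77868843]
[394.3 275.3]
[365.  245.2]
[423.4 245. ]
[366.  304.7]
[422.7 304.5]
```

View pics/w5.png

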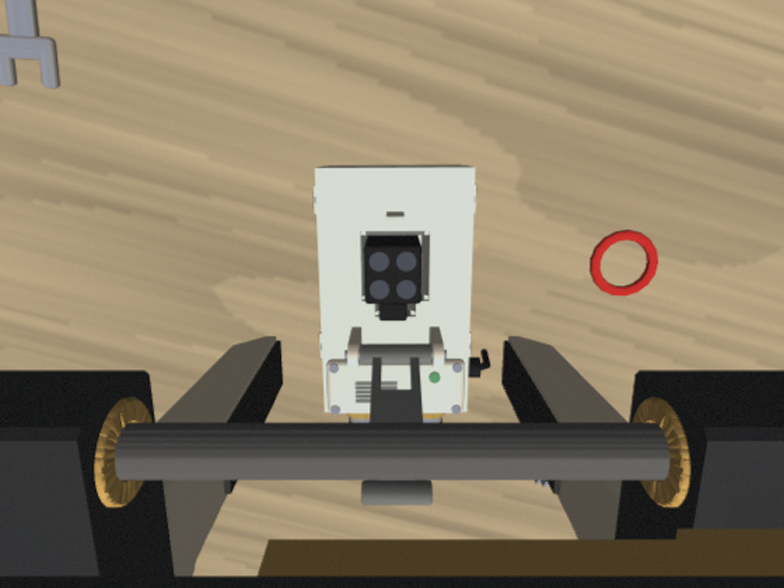

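The pack is seated: disc centre at (393,275), predicted home (394,275). The lever bar is at (397,492). Now pinch the bar again.

Call:
jog_arm(
  grip=[0.2,0.2,0.2,0.2,0.2,0.5,0.85,0.85,0.85,0.85,0.85,0.85],
  slide=[
    [2,30,0],
    [2,60,0],
    [2,78,0],
    [2,78,20],
    [2,78,45],
    [2,78,52],
    [2,78,52],
    [2,78,52],
    [2,78,52],
    [2,78,52],
    [2,78,52],
    [2,78,52],
  ],
  twist=[0,0,0,0,0,0,0,0,0,0,0,0],
)

```text
time_s: 14.27
ee_pos: [0.5781, -0.1381, 0.1705]
eef_rot: [3.141, 0.001, 1.837]
ft_force: [-0.3, -0.3, -0.3]
gripper_width: 0.0321
```

Call:
jog_arm(
  grip=[0.85,0.85,0.85,0.85],
  slide=[
    [0,0,0],
    [0,0,0],
    [0,0,0],
    [0,0,0],
  ],
  twist=[0,0,0,0],
)

```text
time_s: 14.6
ee_pos: [0.5783, -0.1382, 0.1703]
eef_rot: [3.14, 0.001, 1.837]
ft_force: [0.4, -2.2, 4.7]
gripper_width: 0.0292
```

```bash
python3 - <<'E'
import numpy as np
t0=1.95
for t in np.linspace(1.95,0,23)[1:]: print(round(t,2),(90*(np.cos(t0)-np.cos(t))).round(1),(-90*(np.sin(t)-np.sin(t0))).round(1))
E
```

```text
1.86 -7.5 -2.6
1.77 -15.3 -4.6
1.68 -23.1 -5.8
1.6 -31.1 -6.4
1.51 -39.1 -6.2
1.42 -47.0 -5.3
1.33 -54.8 -3.8
1.24 -62.5 -1.5
1.15 -69.9 1.4
1.06 -77.0 4.9
0.98 -83.8 9.1
0.89 -90.2 13.9
0.8 -96.2 19.2
0.71 -101.6 25.0
0.62 -106.5 31.3
0.53 -110.9 38.0
0.44 -114.6 45.0
0.35 -117.7 52.4
0.27 -120.2 60.0
0.18 -121.9 67.7
0.09 -123.0 75.6
0.0 -123.3 83.6
```

Call:
jog_arm(
  grip=[0.85,0.85,0.85,0.85,0.85,0.85,0.85,0.85,0.85,0.85,0.85,0.85],
  slide=[
    [0,-7.5,-2.6],
    [0,-15.3,-4.6],
    [0,-23.1,-5.8],
    [0,-31.1,-6.4],
    [0,-39.1,-6.2],
    [0,-47,-5.3],
    [0,-54.8,-3.8],
    [0,-62.5,-1.5],
    [0,-69.9,1.4],
    [0,-77,4.9],
    [0,-83.8,9.1],
    [0,-90.2,13.9],
  ],
  twist=[0,0,0,0,0,0,0,0,0,0,0,0],
)

```text
time_s: 15.6
ee_pos: [0.4906, -0.1624, 0.1563]
eef_rot: [3.14, 0.002, 1.837]
ft_force: [4.5, -3.5, 1.1]
gripper_width: 0.0296
```

Call:
jog_arm(
  grip=[0.85,0.85,0.85,0.85,0.85,0.85,0.85,0.85,0.85,0.85,0.85,0.85],
  slide=[
    [0,-6,5.3],
    [0,-11.4,11.1],
    [0,-16.3,17.4],
    [0,-20.7,24.1],
    [0,-24.4,31.1],
    [0,-27.5,38.5],
    [0,-30,46.1],
    [0,-31.7,53.8],
    [0,-32.8,61.7],
    [0,-33.1,68],
    [0,-33.1,70],
    [0,-33.1,70],
  ],
  twist=[0,0,0,0,0,0,0,0,0,0,0,0],
)

```text
time_s: 16.6
ee_pos: [0.4582, -0.1711, 0.0857]
eef_rot: [-3.141, 0.001, 1.837]
ft_force: [-1.7, -9.8, -0.7]
gripper_width: 0.0294
```

Call:
jog_arm(
  grip=[0.85,0.85,0.85,0.85],
  slide=[
    [0,0,1],
    [0,0,2],
    [0,0,2.5],
    [0,0,2.5],
  ],
  twist=[0,0,0,0],
)

```text
time_s: 16.93
ee_pos: [0.4582, -0.1712, 0.0837]
eef_rot: [-3.141, 0.001, 1.837]
ft_force: [-2.0, -7.9, 3.3]
gripper_width: 0.0296
```

Now little upward force is felt. To be sure, I'll release, close the fingers and press on the bar from above.

Call:
jog_arm(
  grip=[0.6,0.5,0.4,0.4,0.4,0.4,0.7,1,1,1,1,1],
  slide=[
    [0,0,0],
    [0,0,0],
    [0,0,0],
    [0,0,-20],
    [0,0,-45],
    [0,0,-56],
    [0,0,-56],
    [0,0,-56],
    [0,0,-56],
    [0,0,-56],
    [0,0,-56],
    [0,0,-56],
  ],
  twist=[0,0,0,0,0,0,0,0,0,0,0,0],
)

```text
time_s: 17.93
ee_pos: [0.4587, -0.1703, 0.1387]
eef_rot: [-3.141, -0.001, 1.837]
ft_force: [0.4, 0.7, -0.2]
gripper_width: 0.0204
```

Call:
jog_arm(
  grip=[1,1,1,1,1,1,1,1,1,1,1],
  slide=[
    [0,0,0],
    [0,0,0],
    [0,0,5],
    [0,0,10],
    [0,0,15],
    [0,0,18],
    [0,0,21],
    [0,0,24],
    [0,0,26],
    [0,0,27],
    [0,0,27],
  ],
  twist=[0,0,0,0,0,0,0,0,0,0,0],
)

```text
time_s: 18.85
ee_pos: [0.4589, -0.1704, 0.1123]
eef_rot: [-3.141, -0.0, 1.837]
ft_force: [-0.3, -0.6, 0.3]
gripper_width: 0.0004
```

Call:
jog_arm(
  grip=[1,1,1,1,1],
  slide=[
    [0,0,1],
    [0,0,2],
    [0,0,3],
    [0,0,3],
    [0,0,3],
  ],
  twist=[0,0,0,0,0],
)

```text
time_s: 19.27
ee_pos: [0.4591, -0.1706, 0.1107]
eef_rot: [3.141, 0.001, 1.837]
ft_force: [-6.3, 1.9, 18.5]
gripper_width: 0.0004
```

The bar carries 18.5 N at a tip height of 91.7 mm (93 mm expected when shut), so it is against its stop. Back off and check.

Call:
jog_arm(
  grip=[1,1,1,0.6,0.2,0.2,0.2,0.2,0.2],
  slide=[
    [0,0,-20],
    [0,0,-50],
    [0,0,-85],
    [0,0,-120],
    [0,0,-140],
    [0,0,-140],
    [0,0,-140],
    [0,0,-140],
    [0,0,-140],
  ],
  twist=[0,0,0,0,0,0,0,0,0],
)

```text
time_s: 20.02
ee_pos: [0.4584, -0.1702, 0.248]
eef_rot: [-3.14, -0.002, 1.837]
ft_force: [-0.7, 0.8, -0.7]
gripper_width: 0.0358
```

```bash
python3 - <<'E'
from h import *
s=sense();im=read_camera('wrist');K,E=ext('wrist',s);print(s['ee_pos'],s['ft_force'])
c,sn=np.cos(.2685),np.sin(.2685);P=np.array([.5028,-.1592])
for t in(0,.06,.15,.3): x=.045-.09*np.cos(t);p=np.r_[P+x*np.array([c,sn]),.088+.09*np.sin(t)];print('bar',t,(proj(K,E,p)*1.4).round(1))
print('pack disc ctr',(proj(K,E,np.r_[P,.084])*1.4).round(1))
save('w6',im,None,1.4); 
sc=read_camera('scene');K,E=ext('scene')
for t in(0,.06,.15,.3): x=.045-.09*np.cos(t);p=np.r_[P+x*np.array([c,sn]),.088+.09*np.sin(t)];print('scene bar',t,((proj(K,E,p)-[170,130])*5).round(1))
save('s6',sc,(170,130,310,250),5)
E
```

```text
[ 0.45839796 -0.17015492  0.24800598] [-0.73374347  0.77650198 -0.74854799]
bar 0 [388.6 269.5]
bar 0.06 [388.6 271.8]
bar 0.15 [388.6 276.4]
bar 0.3 [388.5 287.2]
pack disc ctr [389.  338.5]
scene bar 0 [403.6 179.6]
scene bar 0.06 [403.2 172. ]
scene bar 0.15 [402.3 161. ]
scene bar 0.3 [399.8 144.3]
```

View pics/w6.png

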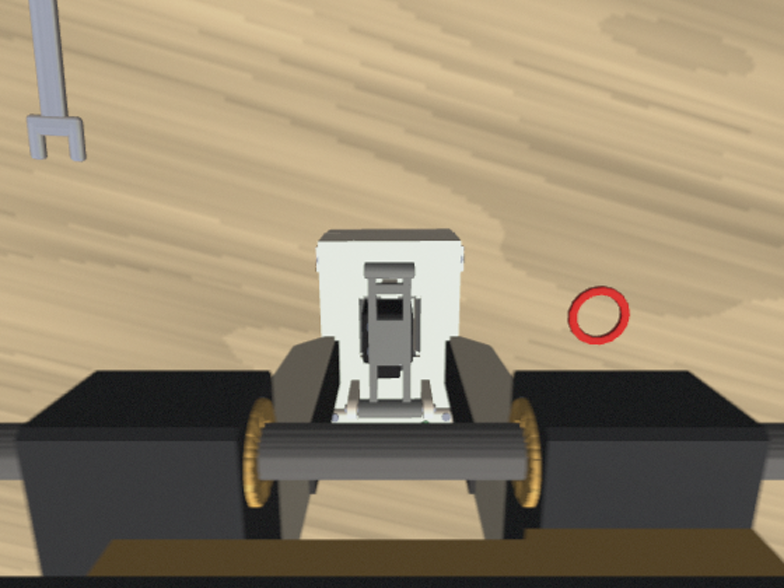

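View pics/s6.png

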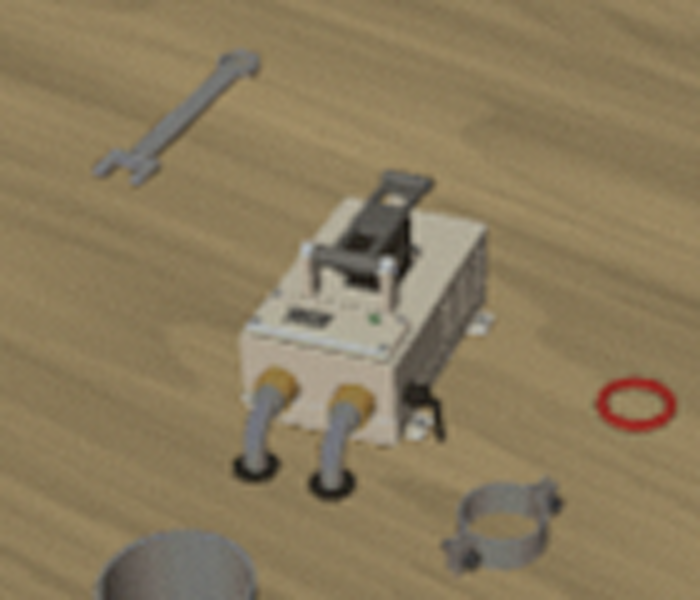

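Both views match a shut lever: the wrist shows the bar at (389,270) against (388.6,269.5) predicted, and the scene crop shows it at about (408,180) against (404,180). The gripper is clear, so I'm handing in.

```bash
python3 -c "
from rig import *
print(finish_job(), sense()['time_s'])"
```

```text
the job is handed in; nothing more can be done
the job is handed in; nothing more can be done
```

The fresh pack is in the pocket with the lever shut over it, and I handed the job in at about 20 s on the robot's clock. No verdict is reported.

**What I did:** I pinched the lever's bar and swung it back from about 0.50 to 1.95 rad. Then I gripped the pack across its 32 mm sides and lowered it into the pocket with its rib in the slot. It met the floor with 14 N. After releasing it, I swung the lever down and pressed it onto its stop with 18.5 N.

**Last checks:**
- **Pack:** after release its centre was within about 2 pixels of its predicted home position.
- **Lever:** the bar's position in the wrist view matches angle 0 to about a pixel. The scene view agrees to about a pixel too.
- **Height disagreements:** the bar stopped about 1 mm lower than expected and the pack's floor contact came about 1 mm low, both within the calibration error.
- **Bystanders:** I did not measure their final positions. The robot stayed clear of them all, and the gasket, clamp, wrench and tumbler show in the final views with nothing visibly disturbed.

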